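# Isolate the stall's power pack and hold its access panel shut

## Robot

A 6-joint arm with a two-finger parallel gripper is mounted at the origin on the work surface. World frame = base frame: x ahead of the robot, y to its left, z up, the work surface at z = 0. Lengths are in mm, angles in degrees, forces in N, time in s.
With the tool pointing down it reaches from about 300 to 850 mm from the base axis. Payload 4.2 kg.
Tool frame: the origin (TCP) lies midway between the tips of the shut fingers; the grasp point (between the pads) lies env.grip_depth behind it (env.grip_depth is the distance from the TCP to the grasp point, in mm); z points along the fingers, y is the direction in which the jaws open and shut (so a half turn about z gives the same grasp; the last joint's range is limited). The gripper opens to 91 mm and grips with 3 to 60 N. Pads are 32 mm wide; open, the fingers measure 118 mm over their backs; the gripper's body (76 mm by 178 mm) begins 60 mm behind the grasp point.
Start: joints at [-77.12, 18.312, 89.639, -0, 72.044, -1.146], TCP at [139.361, -557.873, 213.976] pointing down, gripper open.
Joint ranges: [-177.97, 177.97], [-48.28, 115.42], [12.27, 149.76], [-77.06, 257.06], [2.81, 150.46], [-146.56, 146.56]. Speed limits (degrees/s): [147.25, 147.25, 180, 180, 180, 180].

## Interface

Orientations are given as [roll, pitch, yaw] about the fixed x, y, z axes, in that order (R = Rz(yaw) Ry(pitch) Rx(roll)).
In Python, from workcell import env, cams, spotter gives the robot as it stands.
- The arm moves only by the tool apply_moves, never from a script. Its argument "plan" is a list of rows, each an object with "jaw": the closure, from 0 (fully open) to 1 (shut); "delta_pos": the shift along the tool's x, y, z in mm, a list of three; "spin": the turn about the tool's z in rad. In form: [{"jaw": jaw, "delta_pos": [dx, dy, dz], "spin": spin}, ...]. A call has exactly 8 rows; each row is the pose to reach, as a shift and turn from the pose measured when the call began, along the tool's axes at that moment; what a row does not reach only later rows make up. A row lasts 1/8 s, in which the tool goes at most 62.5 mm and 10.7 degrees, less where a joint would pass 70% of its speed; a pose out of reach is approached as far as the arm can. A call with a gripper value outside its range is refused whole. The fingers move at their own pace and stop on an object; "squeeze" is the grip in N (left out, the last holds). Time passes only in rows, so rows that repeat a pose let the fingers close, or fill a call up. It gives the time, the measured TCP pose, the force and the opening at its end, in the units of the state.
- env.state(): the state, without advancing time (a new reading comes with each control period).
- cams.grab_frame(name): name is "scene" or "top" or "wrist"; returns the picture (480x640x3 uint8, red, green, blue); there is no depth.
- cams.calibration(name): a dict with "camera_matrix" (3x3 intrinsics, pixels), "rvec" (rotation vector, rad) and "tvec" (3), from world to camera coordinates, as OpenCV has them. Camera axes: x right, y down, z forward; pixel columns grow to the right and rows downward; lengths in mm; the calibration is good to about 2 mm. A picture is of the moment at which its call begins: read the wrist's pose just before it. calibration takes no time and is no camera call; for the wrist camera it gives the pose at the moment of the call.
- env.job_done(): hands the job in, once; it reports no verdict.
Trained networks look in the newest picture that a camera, given by its name, has taken for a name from the list of things; names that differ only in an ending like _2 or _b are one class to them, and where a whole thing is asked for, a point or a joint stands for the part that bears it (a point fixed in the world has none). Each returns a list of dicts, best first, with "confidence" (0 to 1); they miss things now and then, are a little off and sometimes report something else, mostly with a low value. They report only what shows in the picture. A call takes as long as a camera call. They do not tell look-alikes from the thing itself.
- spotter.masks_of(camera, target): "region" (480x640 bool, what is visible of it) and "extent" ([left, top, right, bottom] in pixels, round what is visible of it).
The state is a dict: "time_s": time; "qpos": joint angles; "qvel": joint speeds; "effort": joint torques, N m; "ee_pos": TCP position; "ee_rot": TCP orientation; "force": force on the tool from outside, world axes, zero at the start; "torque": the same for the moment, N m; "gripper_width": finger opening in mm.
Only numpy, scipy, OpenCV 4.12 (cv2) and the standard library are available. Lean on these libraries where they do the work, as an engineer would, in place of code of your own. Each camera call takes 0.05 s, during which the arm holds its last target.

## Task

Switch the book stall's power off by throwing the isolator's lever over into its marked detent notch (the one with the pointer ribs), then turn the wing of the quarter-turn fastener on the power pack's access panel clockwise until its slot lines up with the two raised index marks. With the slot lined up, press the panel down flush with its frame against the sponge gasket, and finish while still holding it pressed there (do not let go); leave the lever in its notch and everything else on the counter where it is.

Things in the scene. Friction and masses are not known exactly. Their poses are not given: they have to be found in the camera images.
- pack: Power pack: fixed grey metal case, 240 (x) x 280 (y) x 100 mm high, with a frame 30 mm wide round a 180 x 220 mm opening in its top, in which the aluminium access panel sits. Origin: centre of its underside, on the counter; z up. Round sockets stand 10 mm out of its two x sides, carrying handles 23 mm out of its y sides.
- panel (a joint): Access panel, 177 x 217 (y) x 8 mm, slides straight down; value in m: 0 = standing 6 mm proud of the frame (top 106 mm above the counter), 0.006 = flush with the frame (hard stop). A sponge gasket pushes it up: about 2 N to start it moving, about 8 N to bring it flush, and it springs back if let go. Under it the fastener's cross-pin stops it after about 1 mm unless the fastener's slot is lined up.
- press_spot (a point): Middle of the free part of the panel's top face, centre of a thin black rubber pad 60 (x) x 70 (y) mm: the place to press. At x 0, y -50 mm of the pack; axes as the pack's; it moves down with the panel.
- fastener (a joint): Quarter-turn fastener, value in rad: clockwise seen from above counts up, range 0 to 1.9. At 0 the wing and its slot lie along the pack's y axis; at 1.571 they lie along the pack's x axis, lined up with the two index marks. Friction (0.06 N m) keeps it where it is left. The marks: two dark ribs on the panel, 28 x 4 x 2 mm, 31 to 59 mm from the axis on either side.
- fastener_grip (a point): Point on the fastener's vertical axis at the height to grip: 22 mm above the panel's top face, at x 0, y +50 mm of the pack. The steel wing is an upright bar 12 mm thick, 38 mm long and reaches from the disc (38 mm across, 4 mm high) to 34 mm above the panel; the slot is a 3 mm dark line along its top. Its y axis runs along the wing, x across it, z up.
- isolator: Isolator switch: fixed grey box 170 (x) x 110 (y) x 55 mm high with a black gland 30 mm out of its +y side; two steel cheeks and notched quadrants on top up to 128 mm high, within 25 mm of its middle line in y, between which the lever swings. Origin: centre of its underside, on the counter; z up.
- lever_pivot (a point): Pivot of the lever: 70 mm above the counter at the middle of the isolator; the lever turns about the isolator's y axis.
- lever (a joint): Lever angle in rad: 0 = upright, positive leans towards the isolator's +x. Range -0.85 to 0.80. An unmarked notch is at -0.12, the marked notch at 0.42 (about 0.04 of play in it). Sprung detent: it takes about 3 N at the knob to go in or out of a notch, under 1 N elsewhere; within 0.08 of a notch it is drawn in, elsewhere it stays where it is left.
- lever_knob (a point): Centre of the lever's black ball, 30 mm in diameter, 110 mm from the pivot, on a 9 mm round rod. Clear all round; its axes turn with the lever (z along the rod, y along the pivot).
- notch_mark (a point): Where the centre of the lever's ball is when the lever sits in the marked notch (110 mm from the pivot, at 0.42 rad). On the isolator the marked notch is shown by two dark pointer ribs, 5 x 8 x 30 mm, outside the quadrants.
- screwdriver: Bystander: screwdriver 180 mm long lying by the pack's -x side, at most 35 mm high.
- tape: Bystander: grey tape roll lying flat, 90 mm across, 25 mm high; origin under its centre.
- mug: Bystander: white mug, 80 mm across, 90 mm high; origin under its centre.
- paperback: Bystander: dark blue paperback lying flat, 130 x 200 x 24 mm; origin under its centre.
- hardback: Bystander: dark green hardback lying flat, 160 x 230 x 32 mm; origin under its centre.
- thin_book: Bystander: ochre thin book lying flat, 140 x 200 x 15 mm; origin under its centre.
- glasses_case: Bystander: black spectacles case, 160 x 60 x 35 mm; origin under its centre.
There are look-alikes about, which are no part of the job. What is shaped like the isolator but blue is not meant.

How it is judged (in metres and radians):
On the way, in this order (a step that is already met when the one before it is completed fails the run):
1. the lever sits in the marked notch (value of joint lever between 0.34 and 0.5 rad), for 0.2 s.
2. the fastener's slot is lined up with the index marks (value of joint fastener between 1.42 and 1.72 rad), for 0.2 s.
At the end, for the whole second after the job is handed in: The lever is in the marked notch (0.42 rad, within 0.08), the fastener's slot is within 0.15 rad of the index marks, and the robot itself presses the panel (over 3 N) so that it is within 1.5 mm of flush with its frame (all of step 1 and all of step 2 and value of joint panel above 0.0045 m and contact force between any of the fingers, the arm and panel above 3 N); the arm keeps its last pose, push and grip.
It fails at once if something else on the counter was shifted by more than 40 mm (distance of any of screwdriver, tape, mug, paperback, hardback, thin_book, glasses_case from where it was at the start of the episode above 0.04 m).
It also fails if it takes over 67 s, if anything falls off the work surface, if the arm or the gripper's body presses on something with over 40 N, if the wrist force passes 120 N, or if a joint passes its speed limit or range.

## Working session

There is one attempt and no reset: what is moved stays moved. The work goes in short steps, Python scripts to look and compute and a tool call to move; the robot and the scene stay as the last step left them, time stands still between calls to the robot, and variables do not carry over. Pictures are saved under pics/ and viewed, and the job is handed in when it is done.

Besides the shell and the picture viewer there is one more tool, called in YAML: its name, and indented under it one key for each argument. apply_moves: Moves the arm, as the interface text tells. Its arguments: {"type":"object","properties":{"plan":{"type":"array"},"squeeze":{"type":"number"}},"required":["plan"]}

```bash
mkdir -p pics; ls
python3 - <<'E'
from workcell import env, cams, spotter
import cv2
for n in ["scene","top","wrist"]:
    im=cams.grab_frame(n); cv2.imwrite(f"pics/{n}0.png",im[:,:,::-1])
    c=cams.calibration(n); print(n,c)
print(env.state(), env.grip_depth)
E
```

```text
pics
scene {'camera_matrix': array([[481.31965133,   0.        , 322.08755971],
       [  0.        , 481.31965133, 245.08898473],
       [  0.        ,   0.        ,   1.        ]]), 'rvec': array([ 1.92062754,  1.65999541, -0.6151487 ]), 'tvec': array([ -80.71654547, -291.22491075, 1624.85130677])}
top {'camera_matrix': array([[576.48118851,   0.        , 310.48450449],
       [  0.        , 576.48118851, 244.90380259],
       [  0.        ,   0.        ,   1.        ]]), 'rvec': array([ 2.19917473, -2.15931621,  0.08923134]), 'tvec': array([ -26.7256587 ,  547.92546203, 1484.21039234])}
wrist {'camera_matrix': array([[429.02556294,   0.        , 316.8922145 ],
       [  0.        , 429.02556294, 233.70152042],
       [  0.        ,   0.        ,   1.        ]]), 'rvec': array([-2.29364275,  1.78850696,  0.25625337]), 'tvec': array([-575.21162442,  -32.70698925,  391.04790054])}
{'time_s': 0.15, 'qpos': array([-7.71163957e+01,  1.83431838e+01,  8.96898616e+01,  3.94510298e-04,
        7.20439143e+01, -1.14522815e+00]), 'qvel': array([ 0.04810514, -0.09574078, -0.30399259,  0.10065695,  0.06880894,
        0.01809034]), 'effort': array([ 1.04771792e-03, -4.12773335e+01, -2.32155973e+01,  7.27023510e-02,
        4.33869346e-02, -1.05181241e-04]), 'ee_pos': array([ 139.31144959, -557.48054835,  213.31715979]), 'ee_rot': array([-1.79923063e+02, -1.91322390e-03,  1.40287093e+01]), 'force': array([-0.85564227,  0.1798644 ,  0.20599534]), 'torque': array([-0.0134467 , -0.01620774,  0.07045925]), 'gripper_width': 91.22947511978705} 18.8
```

View pics/scene0.png

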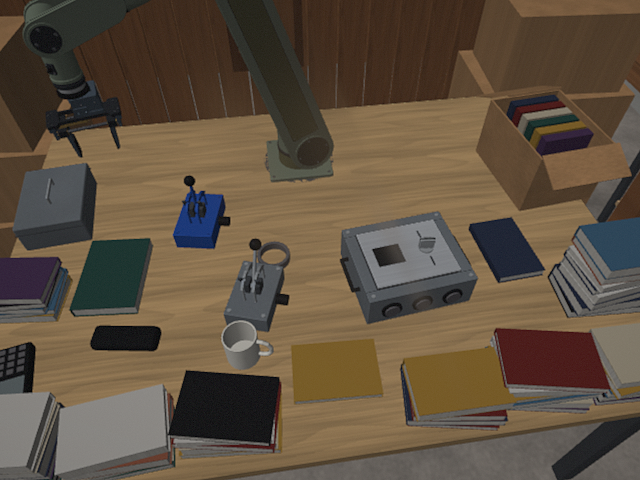

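View pics/top0.png

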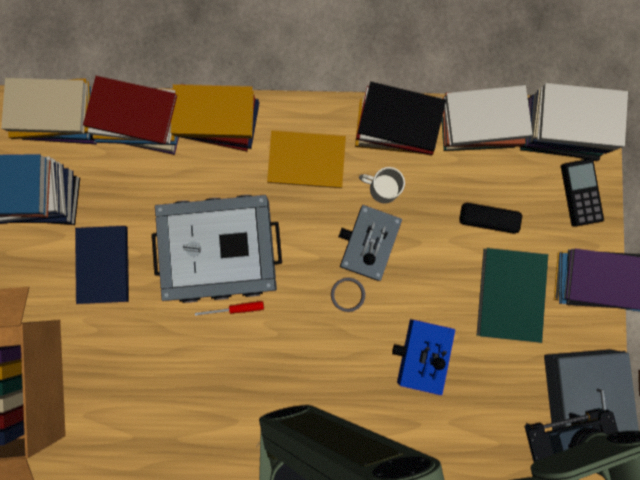

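View pics/wrist0.png

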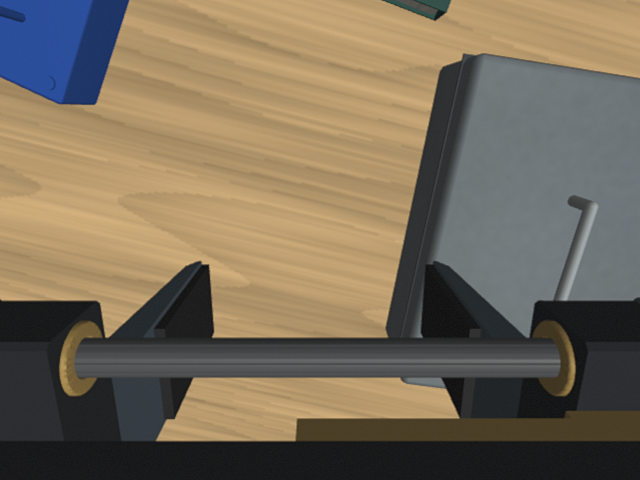

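The scene shows three candidates for the isolator. The grey box with the lever is at top (370,242) / scene (256,290), the blue look-alike is at top (427,357) / scene (200,220), and a grey lidded box with only a handle is at top (590,395). By the description I choose the grey one with the gland at top (345,233). The only power pack is at top (215,248). Next I'll take close crops and measure.

```bash
cat > h.py <<'E'
import numpy as np, cv2
from workcell import env, cams, spotter
def cal(n):
    c=cams.calibration(n); R=cv2.Rodrigues(np.array(c["rvec"]))[0]; return np.array(c["camera_matrix"]),R,np.array(c["tvec"]).reshape(3)
def proj(n,P,c=None):
    K,R,t=c or cal(n); P=np.atleast_2d(P).astype(float); q=(R@P.T).T+t; q=(K@q.T).T; return q[:,:2]/q[:,2:]
def ray(n,uv,c=None):
    K,R,t=c or cal(n); d=R.T@np.linalg.inv(K)@np.array([uv[0],uv[1],1.]); return -R.T@t, d/np.linalg.norm(d)
def onz(n,uv,z,c=None):
    o,d=ray(n,uv,c); return o+d*(z-o[2])/d[2]
def tri(obs):
    A=np.zeros((3,3));b=np.zeros(3)
    for n,uv in obs:
        o,d=ray(n,uv); M=np.eye(3)-np.outer(d,d); A+=M;b+=M@o
    return np.linalg.solve(A,b)
E
python3 - <<'E'
from h import *
for n,(x0,y0,x1,y1) in {"top":(320,190,420,300),"scene":(215,230,305,340)}.items():
    im=cv2.imread(f"pics/{n}0.png")[y0:y1,x0:x1]; cv2.imwrite(f"pics/c_{n}_iso.png",cv2.resize(im,None,fx=5,fy=5,interpolation=2))
im=cv2.imread("pics/top0.png")[185:310,145:290]; cv2.imwrite("pics/c_top_pack.png",cv2.resize(im,None,fx=4.5,fy=4.5,interpolation=2))
cams.grab_frame("top")
for t in ["isolator","pack","lever_knob","fastener","press_spot","lever"]:
    try:
        for r in spotter.masks_of("top",t)[:3]:
            m=r["region"]; ys,xs=np.nonzero(m); rr=cv2.minAreaRect(np.c_[xs,ys].astype(np.float32)); print(t,round(r["confidence"],2),r["extent"],m.sum(),rr)
    except Exception as e: print(t,e)
cams.grab_frame("scene")
for t in ["lever_knob","fastener","press_spot"]:
    for r in spotter.masks_of("scene",t)[:3]:
        m=r["region"]; ys,xs=np.nonzero(m); print("scene",t,round(r["confidence"],2),r["extent"],xs.mean(),ys.mean())
E
```

```text
isolator 0.73 [363.8, 239.7, 372.7, 261.9] 150 ((369.0, 251.5), (23.0, 10.0), 90.0)
isolator 0.66 [394.9, 320.2, 456.6, 395.3] 3377 ((420.6118469238281, 355.27447509765625), (58.58347702026367, 68.23036193847656), 12.33908748626709)
isolator 0.62 [336.1, 204.7, 402.2, 281.0] 3023 ((365.32904052734375, 240.39096069335938), (54.69120788574219, 67.15557861328125), 19.536653518676758)
pack 0.86 [153.1, 191.8, 286.2, 305.6] 12040 ((216.2773895263672, 247.7584686279297), (103.05834197998047, 129.18455505371094), 83.94580078125)
lever_knob 0.44 [365.1, 237.2, 373.9, 263.6] 208 ((369.0, 251.5), (25.0, 12.0), 90.0)
fastener 0.67 [184.1, 242.9, 201.5, 255.6] 200 ((193.5, 248.00001525878906), (15.0, 15.200000762939453), 53.13010025024414)
fastener 0.45 [481.0, 248.2, 547.4, 343.1] 5968 ((512.0305786132812, 294.9604797363281), (67.75348663330078, 92.11149597167969), 3.972496509552002)
press_spot 0.85 [166.3, 206.0, 260.4, 284.8] 6359 ((213.17352294921875, 246.755859375), (73.47525024414062, 89.65821838378906), 85.60128784179688)
lever 0.71 [362.6, 241.2, 377.1, 269.1] 183 ((371.9334411621094, 252.0902557373047), (12.782315254211426, 25.020702362060547), 22.380136489868164)
lever 0.62 [431.0, 358.2, 443.8, 371.5] 133 ((437.0, 362.5), (11.0, 14.0), 90.0)
scene lever_knob 0.68 [183.0, 174.3, 195.7, 203.0] 190.88125 185.7875
scene lever_knob 0.5 [253.0, 238.6, 263.9, 272.1] 255.1239316239316 251.94017094017093
scene lever_knob 0.49 [471.6, 222.0, 546.0, 284.6] 505.71127673363577 250.10401814646792
scene fastener 0.6 [468.4, 219.4, 547.9, 287.0] 506.16326530612247 250.3109056122449
scene fastener 0.54 [420.8, 240.2, 435.0, 256.6] 426.71491228070175 244.87719298245614
scene press_spot 0.77 [356.5, 221.8, 463.4, 291.8] 407.29243876464324 254.10756123535677
scene press_spot 0.5 [224.9, 239.1, 293.1, 332.3] 256.5476804123711 292.94426546391753
```

View pics/c_top_iso.png

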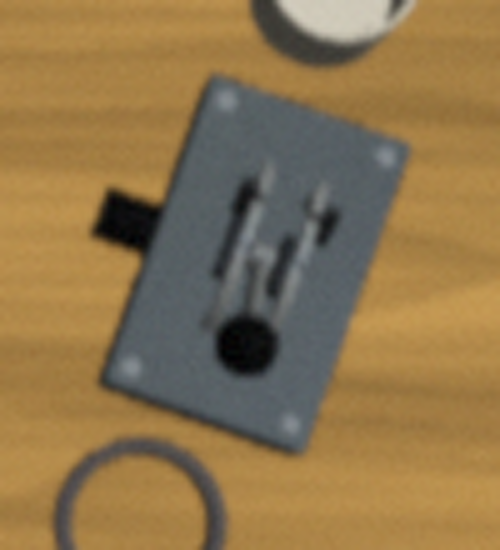

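View pics/c_scene_iso.png

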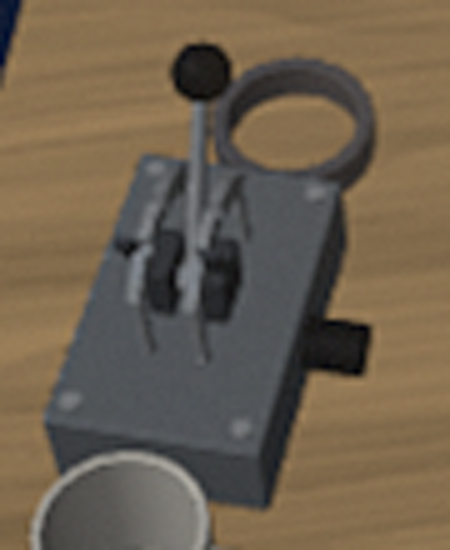

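View pics/c_top_pack.png

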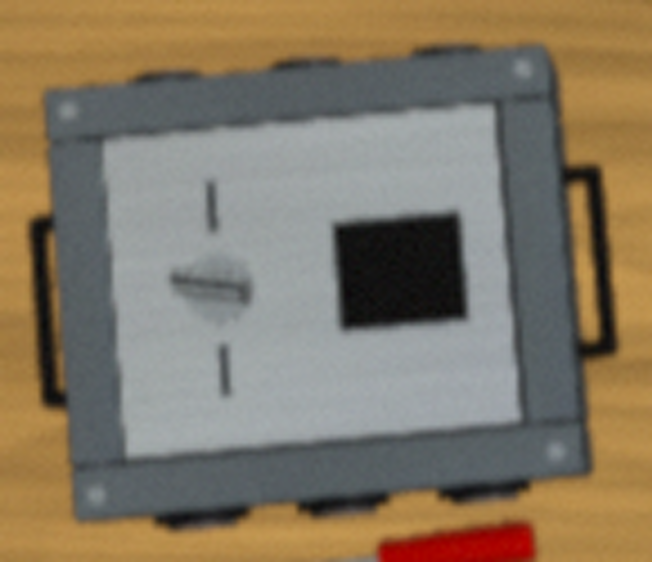

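```bash
cat >> h.py <<'E'
def fit(pts,model):
    # rigid 2D: world=R model + t
    P=np.array(pts)[:,:2];M=np.array(model,float);pc=P.mean(0);mc=M.mean(0)
    U,S,Vt=np.linalg.svd((M-mc).T@(P-pc));R=Vt.T@np.diag([1,np.linalg.det(Vt.T@U.T)])@U.T
    t=pc-R@mc; return t,np.arctan2(R[1,0],R[0,0]),P-(M@R.T+t)
E
python3 - <<'E'
from h import *
h=-0.4
iso=[onz("top",(u+h,v+h),55) for u,v in [(362,205),(402,219.6),(380,280.6),(340.6,266.4)]]
t,a,r=fit(iso,[(85,55),(85,-55),(-85,-55),(-85,55)]); print("iso",t,np.degrees(a),r.round(1))
pk=[onz("top",(u+h,v+h),100) for u,v in [(155,205.4),(266.8,195.4),(275.7,289.4),(162.1,300.1)]]
t2,a2,r=fit(pk,[(120,140),(120,-140),(-120,-140),(-120,140)]); print("pack",t2,np.degrees(a2),r.round(1))
k=tri([("top",(369.0,258.6)),("scene",(255.0,243.8))]); print("knob",k)
R=lambda a:np.array([[np.cos(a),-np.sin(a)],[np.sin(a),np.cos(a)]])
d=R(a).T@(k[:2]-t); print("knob in iso",d,k[2]-70, "lever",np.arctan2(d[0],k[2]-70),np.hypot(d[0],k[2]-70))
for L in [d and 0 for d in []]: pass
nm=np.r_[t+R(a)@[110*np.sin(.42),0],70+110*np.cos(.42)]; print("notch",nm)
for n,p in [("fast",(0,50)),("spot",(0,-50))]: print(n,t2+R(a2)@p)
# reprojection check
im=cv2.imread("pics/top0.png");im2=cv2.imread("pics/scene0.png")
def W(t,a,x,y,z): return np.r_[t+R(a)@[x,y],z]
for n,I in (("top",im),("scene",im2)):
  for tt,aa,l in ((t,a,[(85,55,55),(85,-55,55),(-85,-55,55),(-85,55,55),(0,0,70),(110*np.sin(.42),0,70+110*np.cos(.42))]),(t2,a2,[(120,140,100),(120,-140,100),(-120,-140,100),(-120,140,100),(0,50,140),(0,-50,106),(45,50,106),(-45,50,106),(0,69,140),(0,31,140)])):
    for p in l:
      u=proj(n,W(tt,aa,*p))[0]; cv2.circle(I,(int(round(u[0])),int(round(u[1]))),1,(0,255,255),-1)
v=np.vstack([im[180:310,140:420],im2[200:340,220:500]]); cv2.imwrite("pics/rep.png",cv2.resize(v,None,fx=2.2,fy=2.2))
# wing angle
q=[onz("top",np.array(p)/4.5+[145,185]-.4,140) for p in [(172,278),(248,292)]]; w=R(a2).T@(q[0]-q[1])[:2]; print("wing",w,np.arctan2(w[0],w[1]), R(a2).T@((q[0]+q[1])[:2]/2-t2))
E
```

```text
iso [ 555.00483958 -170.8287923 ] -18.894893349876376 [[-1.2  0. ]
 [-1.5  1. ]
 [ 2.   1.1]
 [ 0.7 -2.2]]
pack [532.74552639 220.88973133] 6.459132198007023 [[-1.6  0. ]
 [-2.8  0.3]
 [ 2.1 -0.4]
 [ 2.3  0.1]]
knob [ 506.46782625 -155.03609351  168.6808478 ]
knob in iso [-51.03575727  -0.77619423] 98.68084780146748 lever -0.4772969284229071 111.09706676275974
notch [ 597.44151574 -185.35388852  170.43978343]
fast [527.12080177 270.57234875]
spot [538.37025101 171.20711392]
wing [11.32577975 39.89979398] 0.27658040414121843 [-1.09037243 49.61361038]
```

View pics/rep.png

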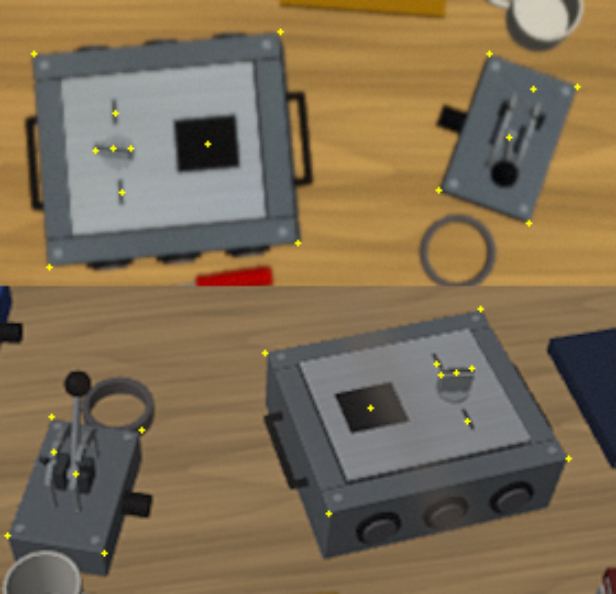

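Reprojection agrees in both views: the isolator frame, the knob at lever −0.48 rad, and the wing at about 0.28 rad. The grey isolator at top (370,242) is confirmed, with its gland towards +y and the ribs on its +x side. Moving now.

```bash
cat >> h.py <<'E'
from scipy.spatial.transform import Rotation as Ro
def to(p,yaw=None,s=None):
    s=s or env.state(); R=Ro.from_euler("xyz",s["ee_rot"],degrees=True).as_matrix()
    d=R.T@(np.array(p)-s["ee_pos"]); sp=None
    if yaw is not None:
        sp=-np.radians((yaw-s["ee_rot"][2]+180)%360-180)
    return d.round(1),(None if sp is None else round(sp,3))
E
python3 - <<'E'
from h import *
s=env.state()
print(to((506.5,-155,300),-18.9,s)); print(to((200,-490,300),None,s))
E
```

```text
(array([ 453.8, -301.9,  -86. ]), np.float64(0.575))
(array([ 75.3, -51.1, -86. ]), None)
```

apply_moves:
  plan:
    - {"jaw": 0,"delta_pos": [20,-13,-50],"spin": 0.07}
    - {"jaw": 0,"delta_pos": [60,-40,-86],"spin": 0.15}
    - {"jaw": 0,"delta_pos": [110,-73,-86],"spin": 0.25}
    - {"jaw": 0,"delta_pos": [160,-106,-86],"spin": 0.35}
    - {"jaw": 0,"delta_pos": [210,-140,-86],"spin": 0.45}
    - {"jaw": 0,"delta_pos": [260,-173,-86],"spin": 0.55}
    - {"jaw": 0,"delta_pos": [310,-206,-86],"spin": 0.575}
    - {"jaw": 0,"delta_pos": [360,-240,-86],"spin": 0.575}
  squeeze: 12

```text
time_s: 1.7
ee_pos: [431.6, -236.2, 300.2]
ee_rot: [180.0, -0.1, -18.9]
force: [1.5, -0.6, -0.2]
gripper_width: 91.4
```

Run:
```python
from h import *
s=env.state(); print(s["time_s"],s["ee_pos"],s["ee_rot"],s["qpos"],s["force"])
print(to((506.5,-155,300),-18.9,s),to((506.5,-155,150),-18.9,s))
```

```text
1.7 [ 431.57976685 -236.21476801  300.22686542] [ 1.79976620e+02 -5.54186923e-02 -1.89348383e+01] [-3.00240126e+01  8.12353754e+00  9.08975455e+01 -1.24403008e-02
  8.09200363e+01  7.89127940e+01] [ 1.53394289 -0.63416092 -0.16026448]
(array([  44.5, -101.1,    0.2]), np.float64(-0.001)) (array([  44.4, -101.2,  150.2]), np.float64(-0.001))
```

apply_moves:
  plan:
    - {"jaw": 0,"delta_pos": [22,-50,0],"spin": 0}
    - {"jaw": 0,"delta_pos": [44.5,-101,0],"spin": 0}
    - {"jaw": 0,"delta_pos": [44.5,-101,40],"spin": 0}
    - {"jaw": 0,"delta_pos": [44.5,-101,80],"spin": 0}
    - {"jaw": 0,"delta_pos": [44.5,-101,120],"spin": 0}
    - {"jaw": 0,"delta_pos": [44.5,-101,150],"spin": 0}
    - {"jaw": 0,"delta_pos": [44.5,-101,150],"spin": 0}
    - {"jaw": 0,"delta_pos": [44.5,-101,150],"spin": 0}

```text
time_s: 2.7
ee_pos: [507.5, -155.6, 151.5]
ee_rot: [180.0, -0.2, -18.9]
force: [1.0, 0.4, -0.2]
gripper_width: 91.2
```

Run:
```python
from h import *
im=cams.grab_frame("wrist"); cv2.imwrite("pics/w1.png",im[:,:,::-1])
im=cams.grab_frame("top"); cv2.imwrite("pics/t1.png",cv2.resize(im[180:310,300:460,::-1],None,fx=4,fy=4))
s=env.state(); print(s["time_s"],s["ee_pos"],s["ee_rot"],s["force"])
```

```text
2.8 [ 507.68927776 -155.63840858  151.94963225] [179.97646227  -0.25337124 -18.93636379] [-0.41194723 -0.83976953  0.32552134]
```

View pics/w1.png

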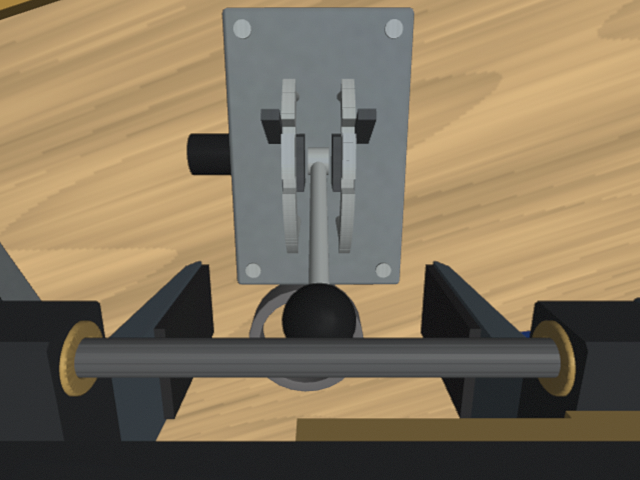

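The wrist view shows the ball at (319,320), centred between the jaws, and the pointer ribs at (270,125) and (366,125) on the +x side. Closing on the ball.

apply_moves:
  plan:
    - {"jaw": 1,"delta_pos": [0,0,0],"spin": 0}
    - {"jaw": 1,"delta_pos": [0,0,0],"spin": 0}
    - {"jaw": 1,"delta_pos": [0,0,0],"spin": 0}
    - {"jaw": 1,"delta_pos": [0,0,0],"spin": 0}
    - {"jaw": 1,"delta_pos": [0,0,0],"spin": 0}
    - {"jaw": 1,"delta_pos": [0,0,0],"spin": 0}
    - {"jaw": 1,"delta_pos": [0,0,0],"spin": 0}
    - {"jaw": 1,"delta_pos": [0,0,0],"spin": 0}
  squeeze: 15

```text
time_s: 3.8
ee_pos: [507.4, -156.2, 151.9]
ee_rot: [179.9, -0.2, -18.9]
force: [-1.0, -3.2, 0.9]
gripper_width: 28.4
```

Run:
```python
from h import *
s=env.state(); print(s["time_s"],s["ee_pos"],s["force"],s["gripper_width"])
n=np.array([597.4,-185.35]);p=np.array([555.0,-170.83]);a=np.radians(-18.9)
for L in [-.477,-.32,-.15,0,.15,.3,.42]:
    print(L,to((*(p+110*np.sin(L)*np.array([np.cos(a),np.sin(a)])),70+110*np.cos(L)-18.8),None,s))
```

```text
3.8 [ 507.44647828 -156.16401001  151.89944197] [-0.98037783 -3.24486702  0.92262024] 28.383875086303032
-0.477 (array([-0.8, -1.5,  3. ]), None)
-0.32 (array([15.2, -1.5, -3.7]), None)
-0.15 (array([33.3, -1.5, -7.9]), None)
0 (array([49.8, -1.5, -9.1]), None)
0.15 (array([66.2, -1.5, -7.8]), None)
0.3 (array([82.3, -1.6, -4. ]), None)
0.42 (array([94.6, -1.6,  0.7]), None)
```

apply_moves:
  plan:
    - {"jaw": 1,"delta_pos": [16,-1,-6.5],"spin": 0}
    - {"jaw": 1,"delta_pos": [33.5,-1,-10.5],"spin": 0}
    - {"jaw": 1,"delta_pos": [50,-1,-12],"spin": 0}
    - {"jaw": 1,"delta_pos": [66.5,-1,-11],"spin": 0}
    - {"jaw": 1,"delta_pos": [83,-1,-7],"spin": 0}
    - {"jaw": 1,"delta_pos": [95,-1,-2.5],"spin": 0}
    - {"jaw": 1,"delta_pos": [95,-1,-2.5],"spin": 0}
    - {"jaw": 1,"delta_pos": [95,-1,-2.5],"spin": 0}

```text
time_s: 4.8
ee_pos: [599.1, -187.4, 155.5]
ee_rot: [179.8, -0.5, -18.9]
force: [0.5, -5.8, 4.0]
gripper_width: 28.9
```

Run:
```python
from h import *
im=cams.grab_frame("wrist"); cv2.imwrite("pics/w2.png",im[:,:,::-1])
im=cams.grab_frame("scene"); cv2.imwrite("pics/s2.png",cv2.resize(im[220:350,200:330,::-1],None,fx=4,fy=4))
s=env.state(); print(s["time_s"],s["ee_pos"],s["ee_rot"],s["force"],s["gripper_width"])
```

```text
4.9 [ 599.00451939 -187.41322571  155.5570768 ] [179.82869762  -0.46719558 -18.91948843] [-0.161097   -4.93379161  4.10801804] 28.8623475004744
```

View pics/w2.png

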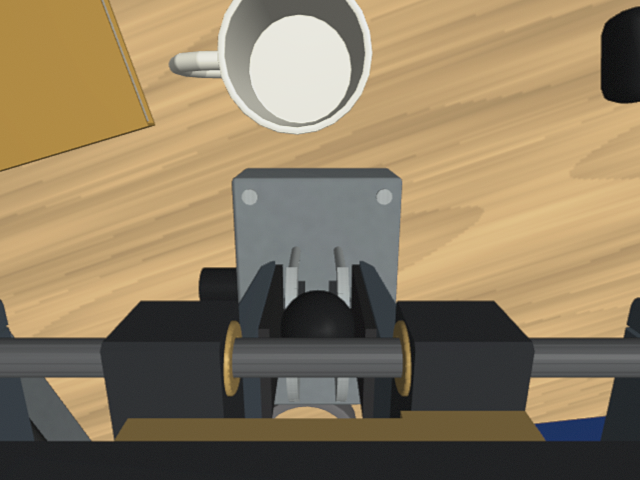

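View pics/s2.png

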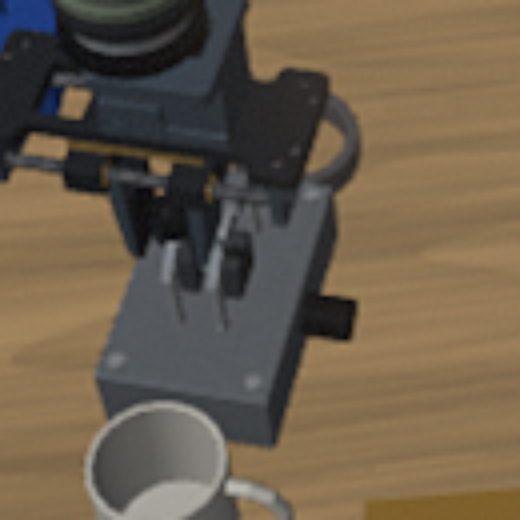

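The ball is still between the pads, with the TCP within about 2 mm of the notch point. I'll open, rise and check.

apply_moves:
  plan:
    - {"jaw": 0,"delta_pos": [0,0,0],"spin": 0}
    - {"jaw": 0,"delta_pos": [0,0,0],"spin": 0}
    - {"jaw": 0,"delta_pos": [0,0,0],"spin": 0}
    - {"jaw": 0,"delta_pos": [0,0,-20],"spin": 0}
    - {"jaw": 0,"delta_pos": [0,0,-70],"spin": 0}
    - {"jaw": 0,"delta_pos": [-20,50,-110],"spin": -0.15}
    - {"jaw": 0,"delta_pos": [-40,0,-110],"spin": -0.3}
    - {"jaw": 0,"delta_pos": [-60,-60,-110],"spin": -0.45}

```text
time_s: 5.9
ee_pos: [560.6, -111.8, 265.5]
ee_rot: [179.7, -0.4, 6.9]
force: [0.5, 0.6, -0.4]
gripper_width: 90.8
```

Run:
```python
from h import *
im=cams.grab_frame("top"); cv2.imwrite("pics/t3.png",cv2.resize(im[180:310,300:460,::-1],None,fx=4,fy=4))
im=cams.grab_frame("scene"); cv2.imwrite("pics/s3.png",cv2.resize(im[220:350,200:330,::-1],None,fx=4,fy=4))
s=env.state(); print(s["time_s"],s["ee_pos"],s["ee_rot"],s["force"],s["gripper_width"])
a=np.radians(-18.9)
for L in (.34,.42,.5):
  P=(555.0+110*np.sin(L)*np.cos(a),-170.83+110*np.sin(L)*np.sin(a),70+110*np.cos(L)); print(L,(proj("top",P)-[300,180])*4,(proj("scene",P)-[200,220])*4)
```

```text
6.0 [ 560.39638659 -106.33527746  265.16121475] [179.83635282  -0.36493009   7.22104539] [0.87374434 0.04825789 0.28281442] 91.23470631292818
0.34 [[324.92450341 173.76027934]] [[177.99678707 204.42190808]]
0.42 [[328.83052655 161.51017682]] [[174.58065261 219.16065939]]
0.5 [[332.41739447 149.92155634]] [[171.43740178 234.25016242]]
```

View pics/t3.png

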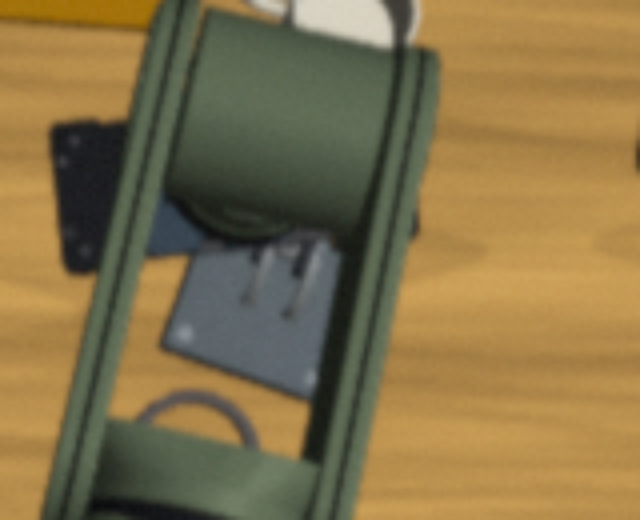

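View pics/s3.png

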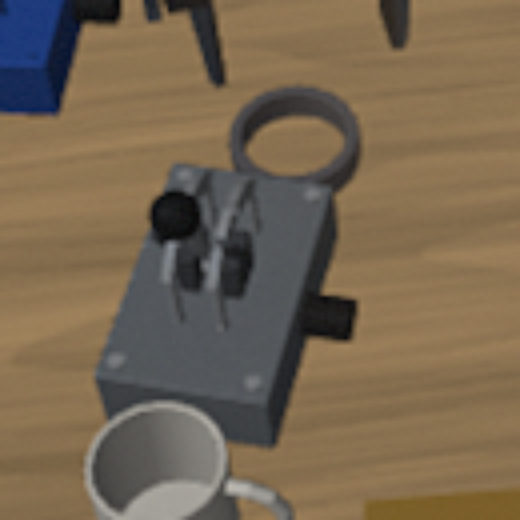

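The scene crop shows the ball at (176,216). The prediction is (175,219) for 0.42 rad, so the lever sits in the marked notch. On to the fastener.

Run:
```python
from h import *
s=env.state(); print(to((527.1,270.6,230),80.6,s))
```

```text
(array([  14.1, -378.2,   34.2]), np.float64(-1.281))
```

apply_moves:
  plan:
    - {"jaw": 0,"delta_pos": [2,-50,0],"spin": -0.16}
    - {"jaw": 0,"delta_pos": [4,-100,0],"spin": -0.32}
    - {"jaw": 0,"delta_pos": [6,-155,0],"spin": -0.48}
    - {"jaw": 0,"delta_pos": [8,-210,0],"spin": -0.65}
    - {"jaw": 0,"delta_pos": [10,-265,0],"spin": -0.82}
    - {"jaw": 0,"delta_pos": [12,-320,5],"spin": -0.99}
    - {"jaw": 0,"delta_pos": [14,-378,20],"spin": -1.15}
    - {"jaw": 0,"delta_pos": [14,-378,34],"spin": -1.28}

```text
time_s: 7.0
ee_pos: [526.4, 274.0, 229.0]
ee_rot: [179.7, 0.0, 81.1]
force: [0.8, -1.1, -0.3]
gripper_width: 91.4
```

Run:
```python
from h import *
im=cams.grab_frame("wrist"); cv2.imwrite("pics/w4.png",im[:,:,::-1])
s=env.state(); print(s["time_s"],s["ee_pos"],s["ee_rot"],s["force"],s["gripper_width"],s["qpos"])
print(proj("wrist",[(527.1,270.6,140),(527.1,270.6,106)]))
for r in spotter.masks_of("wrist","fastener")[:3]:
    m=r["region"]; ys,xs=np.nonzero(m); print(r["confidence"],r["extent"],xs.mean(),ys.mean())
```

```text
7.05 [525.60099208 271.70315983 226.9950778 ] [179.83186895   0.21428645  81.11500433] [ 0.42554142 -1.06800679 -1.50411785] 91.1933581884297 [26.3768241  19.38923895 86.13409625 -0.28235127 74.46327127 35.33710321]
[[319.37331795 239.46665118]
 [318.97472051 225.18861998]]
0.85 [290.4, 201.4, 340.7, 269.9] 314.6739897999215 232.3852491173009
```

View pics/w4.png

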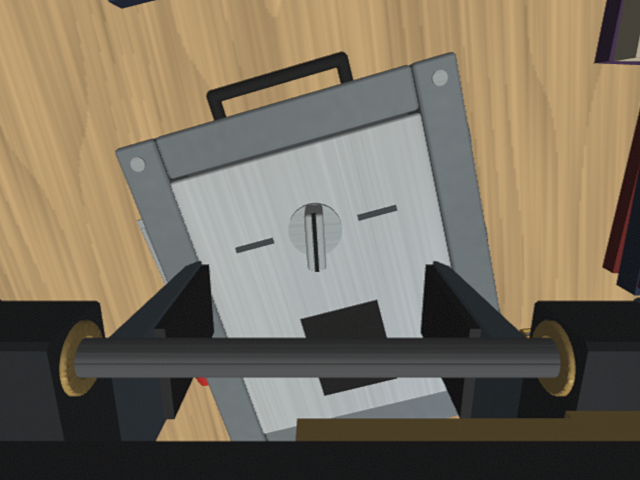

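The wrist view shows the wing near-parallel to the tool x axis, with the slot from (315,213) to (317,271). The marks are at (255,246) and (377,213). Refining numerically.

Run:
```python
from h import *
im=cv2.imread("pics/w4.png")[190:285,225:410]; cv2.imwrite("pics/w4c.png",cv2.resize(im,None,fx=4,fy=4,interpolation=2))
c=cal("wrist")
m=[onz("wrist",p,108,c) for p in [(255,246),(377,213)]]
q=[onz("wrist",p,140,c) for p in [(315,213),(317,271)]]
print(m,(m[0]+m[1])/2,np.linalg.norm(m[0]-m[1]));print(q,(q[0]+q[1])/2,np.linalg.norm(q[0]-q[1]))
d=m[1]-m[0];print(np.degrees(np.arctan2(d[1],d[0])));d=q[1]-q[0];print(np.degrees(np.arctan2(d[1],d[0])))
```

```text
[array([480.20122931, 262.09380366, 108.        ]), array([568.74772906, 271.93780475, 108.        ])] [524.47447918 267.0158042  108.        ] 89.09201409559877
[array([527.50334837, 286.60198744, 140.        ]), array([522.51819778, 248.53043322, 140.        ])] [525.01077307 267.56621033 140.        ] 38.396548898986026
6.343707915886736
-97.45995937337172
```

View pics/w4c.png

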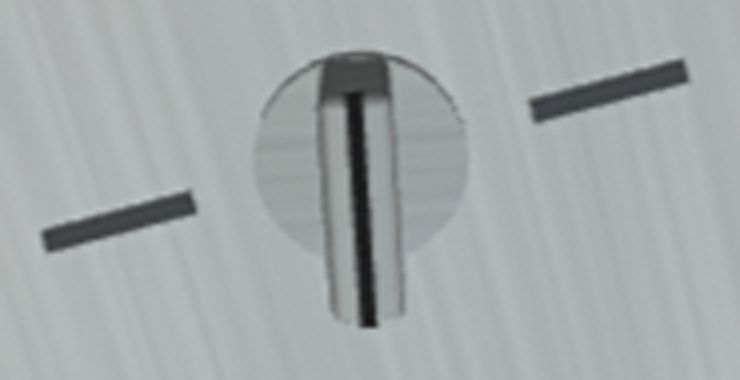

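Run:
```python
from h import *
c=cal("wrist"); im=cams.grab_frame("wrist"); c2=cal("wrist")
s=env.state(); print(s["ee_pos"],s["ee_rot"],s["force"])
old=cv2.imread("pics/w4.png"); print(cv2.phaseCorrelate(cv2.cvtColor(old,6).astype(np.float32)[0:260],cv2.cvtColor(im,7).astype(np.float32)[0:260]))
g=cv2.cvtColor(im,7)
cv2.imwrite("pics/w5c.png",cv2.resize(im[190:285,225:410,::-1],None,fx=4,fy=4,interpolation=2))
for cc in (c,c2):
  print(proj("wrist",[(525,267.3,108)],cc), cc[2])
```

```text
[526.65318995 270.1997818  229.15908285] [1.79709776e+02 1.44382857e-01 8.04439884e+01] [-0.17042136 -0.64600481  0.11793255]
((-0.0921398392735, -4.92476384696036), 0.5548953998530353)
[[316.0117163  229.17779045]] [-475.79778421  301.26369457  502.17285585]
[[314.62394492 228.48164226]] [-475.89900094  302.63323538  502.51514469]
```

View pics/w5c.png

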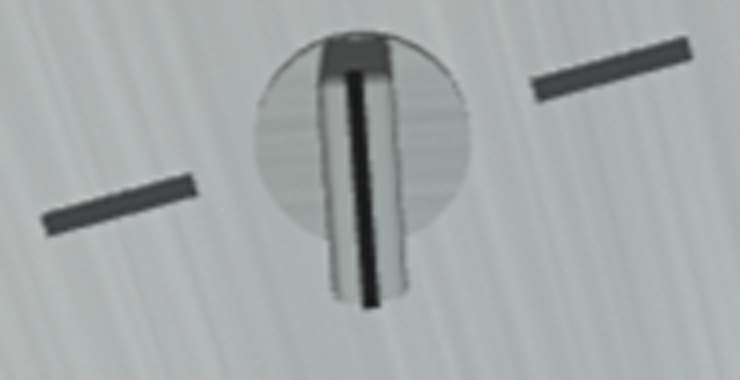

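Run:
```python
from h import *
o=np.array([225,190])-.4
for c in (cal("wrist"),):
  s=env.state(); print(s["ee_pos"],s["ee_rot"])
  m=[onz("wrist",np.array(p)/4+o,108,c) for p in [(119,205),(611,70)]]
  q=[onz("wrist",np.array(p)/4+o,140,c) for p in [(354,70),(371,308)]]
  print((m[0]+m[1])/2,(q[0]+q[1])/2)
  d=m[1]-m[0];print(np.degrees(np.arctan2(d[1],d[0])));d=q[0]-q[1];print(np.degrees(np.arctan2(d[1],d[0])))
  for y in (81.3,82): print(to((526,269.8,114),y,s))
```

```text
[526.65318995 270.1997818  229.15908285] [1.79709776e+02 1.44382857e-01 8.04439884e+01]
[525.91820419 270.34895038 108.        ] [525.91697388 270.25544219 140.        ]
6.299261866052279
84.36543227073697
(array([ -0.2,  -1.2, 115.2]), np.float64(-0.015))
(array([ -0.2,  -1.2, 115.2]), np.float64(-0.027))
```

apply_moves:
  plan:
    - {"jaw": 0,"delta_pos": [0,-1,30],"spin": -0.04}
    - {"jaw": 0,"delta_pos": [0,-1,60],"spin": -0.04}
    - {"jaw": 0,"delta_pos": [0,-1,90],"spin": -0.04}
    - {"jaw": 0,"delta_pos": [0,-1,105],"spin": -0.04}
    - {"jaw": 0,"delta_pos": [0,-1,114],"spin": -0.04}
    - {"jaw": 0,"delta_pos": [0,-1,114],"spin": -0.04}
    - {"jaw": 0,"delta_pos": [0,-1,114],"spin": -0.04}
    - {"jaw": 0,"delta_pos": [0,-1,114],"spin": -0.04}

```text
time_s: 8.15
ee_pos: [526.6, 270.3, 116.1]
ee_rot: [179.6, 0.1, 82.7]
force: [-0.1, 0.4, 0.5]
gripper_width: 91.0
```

Run:
```python
from h import *
s=env.state(); print(s["time_s"],s["ee_pos"],s["ee_rot"],s["force"])
print(to((526,270.3,114),82.5,s))
im=cams.grab_frame("wrist"); cv2.imwrite("pics/w6.png",im[:,:,::-1])
```

```text
8.15 [526.63859818 270.27450044 116.07383366] [1.79632429e+02 1.00532049e-01 8.27343764e+01] [-0.1162372   0.43434462  0.5357476 ]
(array([-0.1, -0.6,  2.1]), np.float64(0.004))
```

View pics/w6.png

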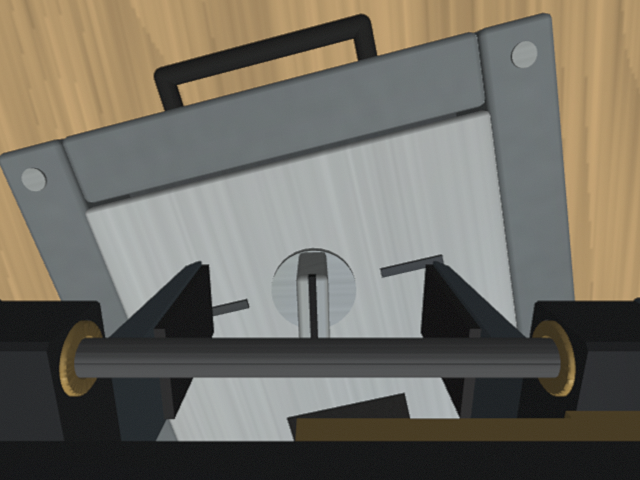

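The wing is centred and parallel to the pads, with the slot at (313,305). Closing on it.

apply_moves:
  plan:
    - {"jaw": 1,"delta_pos": [0,-0.5,0],"spin": 0}
    - {"jaw": 1,"delta_pos": [0,-0.5,0],"spin": 0}
    - {"jaw": 1,"delta_pos": [0,-0.5,0],"spin": 0}
    - {"jaw": 1,"delta_pos": [0,-0.5,0],"spin": 0}
    - {"jaw": 1,"delta_pos": [0,-0.5,0],"spin": 0}
    - {"jaw": 1,"delta_pos": [0,-0.5,0],"spin": 0}
    - {"jaw": 1,"delta_pos": [0,-0.5,0],"spin": 0}
    - {"jaw": 1,"delta_pos": [0,-0.5,0],"spin": 0}
  squeeze: 15

```text
time_s: 9.2
ee_pos: [526.0, 270.3, 115.9]
ee_rot: [179.7, 0.1, 82.7]
force: [-1.5, -0.2, 0.3]
gripper_width: 14.3
```

Run:
```python
from h import *
s=env.state(); print(s["time_s"],s["ee_pos"],s["ee_rot"],s["force"],s["torque"],s["gripper_width"])
print(to((526,270.3,114),6.4,s))
```

```text
9.2 [525.98807637 270.29099461 115.882277  ] [1.79657684e+02 1.11141504e-01 8.27336897e+01] [-1.50528743 -0.15442132  0.30737041] [ 0.05855294  0.46999036 -0.01833533] 14.340583620138922
(array([ 0. , -0. ,  1.9]), np.float64(1.332))
```

apply_moves:
  plan:
    - {"jaw": 1,"delta_pos": [0,0,0],"spin": 0.08}
    - {"jaw": 1,"delta_pos": [0,0,0],"spin": 0.24}
    - {"jaw": 1,"delta_pos": [0,0,0],"spin": 0.4}
    - {"jaw": 1,"delta_pos": [0,0,0],"spin": 0.56}
    - {"jaw": 1,"delta_pos": [0,0,0],"spin": 0.72}
    - {"jaw": 1,"delta_pos": [0,0,0],"spin": 0.88}
    - {"jaw": 1,"delta_pos": [0,0,0],"spin": 1.04}
    - {"jaw": 1,"delta_pos": [0,0,0],"spin": 1.16}

```text
time_s: 10.2
ee_pos: [524.4, 271.2, 115.9]
ee_rot: [179.9, -0.1, 16.0]
force: [-4.4, 2.0, 1.5]
gripper_width: 11.8
```

Run:
```python
from h import *
s=env.state(); print(s["time_s"],s["ee_pos"],s["ee_rot"],s["force"],s["torque"],s["gripper_width"])
print(to((526,270.3,115.8),6.4,s))
im=cams.grab_frame("wrist"); cv2.imwrite("pics/w7.png",im[:,:,::-1])
```

```text
10.2 [524.39979704 271.22565944 115.86479021] [ 1.79901882e+02 -1.13972788e-01  1.60018544e+01] [-4.35238516  2.02766367  1.49652934] [0.52552027 0.80492385 0.04567357] 11.77143392761732
(array([1.3, 1.3, 0.1]), np.float64(0.168))
```

View pics/w7.png

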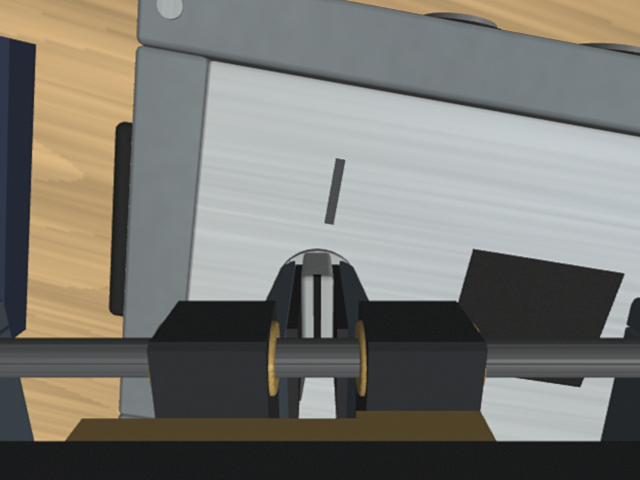

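The wing turned with the jaws. The index mark at (335,190) still shows about 10° remaining.

apply_moves:
  plan:
    - {"jaw": 1,"delta_pos": [0.5,0.5,0],"spin": 0.08}
    - {"jaw": 1,"delta_pos": [1,1,0],"spin": 0.165}
    - {"jaw": 1,"delta_pos": [1,1,0],"spin": 0.165}
    - {"jaw": 1,"delta_pos": [1,1,0],"spin": 0.165}
    - {"jaw": 1,"delta_pos": [1,1,0],"spin": 0.165}
    - {"jaw": 1,"delta_pos": [1,1,0],"spin": 0.165}
    - {"jaw": 1,"delta_pos": [1,1,0],"spin": 0.165}
    - {"jaw": 1,"delta_pos": [1,1,0],"spin": 0.165}

```text
time_s: 11.25
ee_pos: [524.4, 271.4, 115.9]
ee_rot: [-180.0, 0.0, 6.5]
force: [-3.6, 3.0, 1.4]
gripper_width: 12.0
```

Run:
```python
from h import *
s=env.state(); print(s["time_s"],s["ee_pos"],s["ee_rot"],s["force"],s["torque"],s["gripper_width"])
im=cams.grab_frame("wrist"); cv2.imwrite("pics/w8.png",im[:,:,::-1])
```

```text
11.25 [524.35737144 271.38000054 115.86824448] [-1.79977005e+02  7.05697641e-03  6.47437325e+00] [-3.63912261  3.00046787  1.38823172] [ 0.66193798  0.79489645 -0.07203002] 11.975723917483714
```

View pics/w8.png

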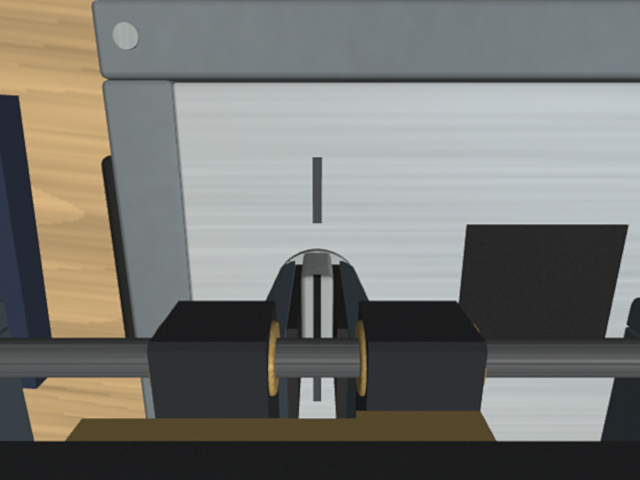

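Slot and marks line up at columns 317 and 317. Releasing, rising, and moving over the rubber pad with the jaws shut.

apply_moves:
  plan:
    - {"jaw": 0,"delta_pos": [0,0,0],"spin": 0}
    - {"jaw": 0,"delta_pos": [0,0,0],"spin": 0}
    - {"jaw": 0,"delta_pos": [0,0,0],"spin": 0}
    - {"jaw": 0,"delta_pos": [0,0,-20],"spin": 0}
    - {"jaw": 0,"delta_pos": [0,0,-60],"spin": 0}
    - {"jaw": 0.5,"delta_pos": [0,40,-80],"spin": 0}
    - {"jaw": 1,"delta_pos": [1,80,-80],"spin": 0}
    - {"jaw": 1,"delta_pos": [1,100,-80],"spin": 0}

```text
time_s: 12.3
ee_pos: [536.9, 170.5, 196.1]
ee_rot: [-180.0, -0.0, 6.4]
force: [0.7, 0.5, -0.9]
gripper_width: 34.9
```

apply_moves:
  plan:
    - {"jaw": 1,"delta_pos": [0,0,0],"spin": 0}
    - {"jaw": 1,"delta_pos": [0,0,15],"spin": 0}
    - {"jaw": 1,"delta_pos": [0,0,30],"spin": 0}
    - {"jaw": 1,"delta_pos": [0,0,45],"spin": 0}
    - {"jaw": 1,"delta_pos": [0,0,45],"spin": 0}
    - {"jaw": 1,"delta_pos": [0,0,45],"spin": 0}
    - {"jaw": 1,"delta_pos": [0,0,45],"spin": 0}
    - {"jaw": 1,"delta_pos": [0,0,45],"spin": 0}

```text
time_s: 13.3
ee_pos: [537.2, 170.5, 151.6]
ee_rot: [-180.0, -0.1, 6.4]
force: [-0.1, -0.2, 0.0]
gripper_width: 0.7
```

Run:
```python
from h import *
s=env.state(); print(s["time_s"],s["ee_pos"],s["ee_rot"],s["force"],s["torque"],s["gripper_width"])
print(to((537.1,170.9,106),6.4,s))
im=cams.grab_frame("wrist"); cv2.imwrite("pics/w9.png",im[:,:,::-1])
im=cams.grab_frame("scene"); cv2.imwrite("pics/s9.png",cv2.resize(im[190:340,210:490,::-1],None,fx=2.8,fy=2.8))
```

```text
13.3 [537.17279872 170.54071543 151.59672017] [-1.79974863e+02 -8.49410182e-02  6.39383094e+00] [-0.09035664 -0.21961673  0.0290909 ] [ 0.00576841  0.02098684 -0.00433336] 0.7038375465108687
(array([-0.1, -0.3, 45.6]), np.float64(-0.0))
```

View pics/w9.png

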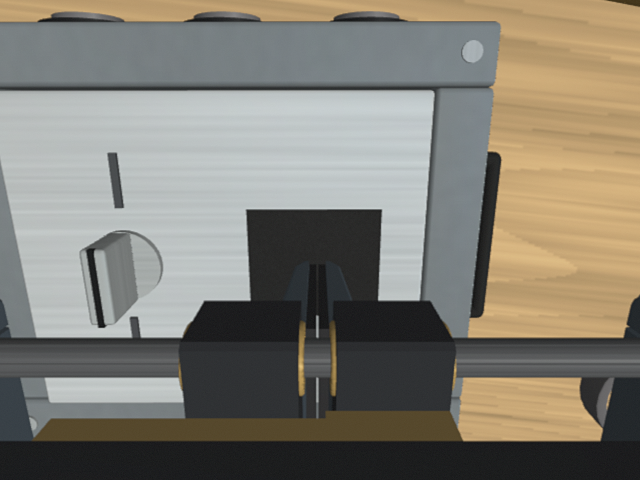

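View pics/s9.png

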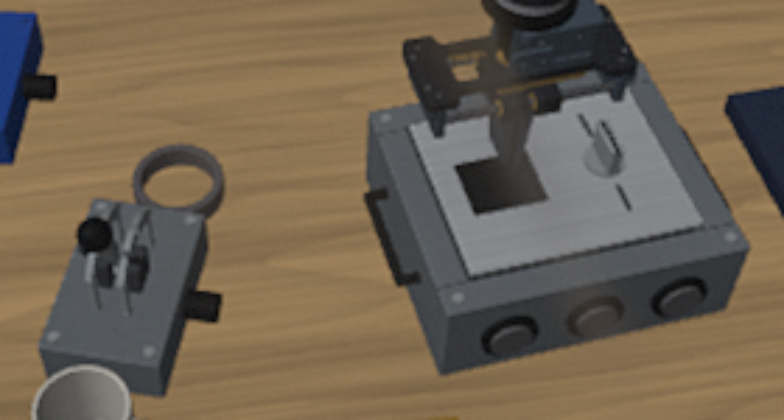

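The slot stays on the mark line in the wrist view, and the lever is still in its notch in the scene view. Pressing down in steps.

apply_moves:
  plan:
    - {"jaw": 1,"delta_pos": [0,0,12],"spin": 0}
    - {"jaw": 1,"delta_pos": [0,0,24],"spin": 0}
    - {"jaw": 1,"delta_pos": [0,0,36],"spin": 0}
    - {"jaw": 1,"delta_pos": [0,0,42],"spin": 0}
    - {"jaw": 1,"delta_pos": [0,0,45],"spin": 0}
    - {"jaw": 1,"delta_pos": [0,0,47],"spin": 0}
    - {"jaw": 1,"delta_pos": [0,0,49],"spin": 0}
    - {"jaw": 1,"delta_pos": [0,0,49],"spin": 0}

```text
time_s: 14.4
ee_pos: [536.8, 170.4, 103.0]
ee_rot: [-180.0, -0.1, 6.4]
force: [-2.7, -0.8, 5.5]
gripper_width: 0.8
```

Run:
```python
from h import *
s=env.state(); print(s["time_s"],s["ee_pos"],s["ee_rot"],s["force"],s["torque"],s["gripper_width"])
```

```text
14.4 [536.81366755 170.44008734 103.02771179] [-1.79980471e+02 -5.11167834e-02  6.39327346e+00] [-2.69350742 -0.84955891  5.48921066] [-0.1678891   0.56451017 -0.00698207] 0.7585973451824423
```

The force is 5.5 N at about 3 mm down, which matches the sponge and not a blocked pin. Pressing on to the stop.

apply_moves:
  plan:
    - {"jaw": 1,"delta_pos": [0,0,1],"spin": 0}
    - {"jaw": 1,"delta_pos": [0,0,2],"spin": 0}
    - {"jaw": 1,"delta_pos": [0,0,3],"spin": 0}
    - {"jaw": 1,"delta_pos": [0,0,4],"spin": 0}
    - {"jaw": 1,"delta_pos": [0,0,4.5],"spin": 0}
    - {"jaw": 1,"delta_pos": [0,0,4.5],"spin": 0}
    - {"jaw": 1,"delta_pos": [0,0,4.5],"spin": 0}
    - {"jaw": 1,"delta_pos": [0,0,4.5],"spin": 0}

```text
time_s: 15.4
ee_pos: [536.8, 170.4, 100.2]
ee_rot: [-180.0, -0.1, 6.4]
force: [-3.5, -2.6, 8.7]
gripper_width: 0.4
```

Run:
```python
from h import *
s=env.state(); print(s["time_s"],s["ee_pos"],s["ee_rot"],s["force"],s["torque"],s["gripper_width"])
```

```text
15.4 [536.77981485 170.43180642 100.24480058] [-1.79972251e+02 -1.06060003e-01  6.39402307e+00] [-3.54195694 -2.59224279  8.70061945] [-0.26789015  0.78700039 -0.02663965] 0.3972963527064154
```

apply_moves:
  plan:
    - {"jaw": 1,"delta_pos": [0,0,1.5],"spin": 0}
    - {"jaw": 1,"delta_pos": [0,0,3],"spin": 0}
    - {"jaw": 1,"delta_pos": [0,0,4],"spin": 0}
    - {"jaw": 1,"delta_pos": [0,0,4],"spin": 0}
    - {"jaw": 1,"delta_pos": [0,0,4],"spin": 0}
    - {"jaw": 1,"delta_pos": [0,0,4],"spin": 0}
    - {"jaw": 1,"delta_pos": [0,0,4],"spin": 0}
    - {"jaw": 1,"delta_pos": [0,0,4],"spin": 0}

```text
time_s: 16.4
ee_pos: [536.8, 170.4, 100.1]
ee_rot: [-180.0, -0.2, 6.4]
force: [-7.4, -2.1, 22.9]
gripper_width: 0.3
```

Run:
```python
from h import *
s=env.state(); print(s["time_s"],s["ee_pos"],s["ee_rot"],s["force"],s["torque"],s["gripper_width"])
im=cams.grab_frame("wrist"); cv2.imwrite("pics/w10.png",im[:,:,::-1])
im=cams.grab_frame("scene"); cv2.imwrite("pics/s10.png",cv2.resize(im[190:340,210:490,::-1],None,fx=2.8,fy=2.8))
```

```text
16.4 [536.83341823 170.43466389 100.1384945 ] [-179.95304817   -0.22566458    6.39680629] [-7.36952366 -2.12712233 22.93694195] [-0.42815062  1.60867332 -0.02911916] 0.30789067068643466
```

View pics/w10.png

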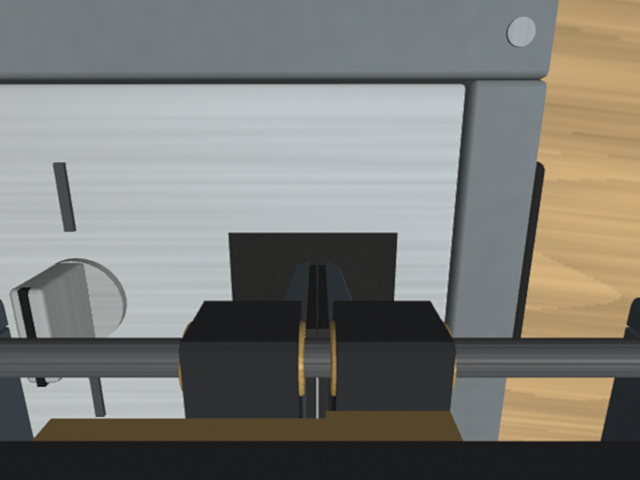

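View pics/s10.png

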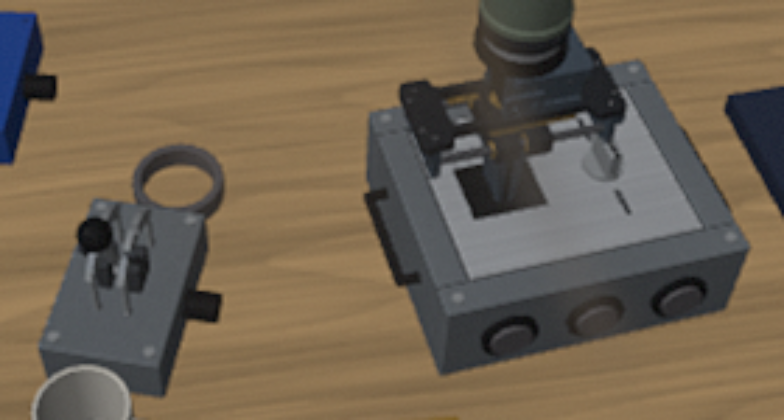

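The panel is on its hard stop: the force rose from 9 to 23 N while z stayed at 100.1. The panel looks flush, the slot lines up with the marks, and the lever ball is at the same place in the scene view, about (94,235). Handing in while still pressing.

Run:
```python
from h import *
s=env.state(); print(s["time_s"],s["ee_pos"],s["force"])
print(env.job_done())
```

```text
16.5 [536.82642321 170.43710951 100.14019375] [-7.31441956 -1.89538932 22.87953529]
the job is handed in; nothing more can be done
None
```

I threw the grey isolator's lever into its marked notch, turned the fastener's wing clockwise onto the index marks, and pressed the panel down flush. I handed the job in at 16.5 s (limit 67 s) with the arm still pressing; no verdict is reported.

- **Lever:** from the scene camera the ball is within about 1 px of where it should be for 0.42 rad, and it did not move afterwards.
- **Fastener:** in the wrist picture the slot lined up with both marks before I let go (tool yaw 6.5°, marks about 6.3°). After release it still looked aligned by eye, to about 0.04 rad.
- **Panel:** the fingertips stopped at z = 100.1 mm, the height of the frame. The force then rose from 8.7 to 22.9 N with only 0.1 mm more travel, so the panel is on its hard stop. The hold was about 23 N.
- **Disagreement:** the top and wrist cameras differed by up to about 3 mm on the fastener's position. The first wrist measurement was taken while the arm was still settling; a repeat brought the difference down to about 1 mm.
- **Other items:** the arm kept clear of them, and the mug and tape roll are in the same place in the later pictures. I did not check the other bystanders individually.

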